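# Dock the button box and tighten its wing nut

### The job

Working only by pushing with the fingertips, push the button box along its desk mount until it sits fully home against the two end stops; then tighten the wing nut at the mount's end by stroking its wings clockwise (seen from above) with a fingertip, stroke after stroke, until it will turn no further. Do not pinch or straddle the nut or its wings between the fingers and do not lift the box; leave the other things on the desk where they are and finish clear of everything.

Things in the scene. Friction and masses are not known exactly. Their poses are not given: they have to be found in the camera images.
- mount: Flat dark steel desk mount, fixed, 300 x 110 x 6 mm. Origin on the desk straight under the axis of its upright stud (10 diameter, 40 tall) and wing nut. x axis: along the mount, the way the box is to be pushed; z up. Plate spans x -250 to 50, y -55 to 55. Two guides along x (tops 16 above desk, inner faces y = +-37) keep the box straight with 2 mm play a side.
- stops (a point): Point midway between the mount's two aluminium end stops, on the plane of their faces: 75 mm before the stud axis (x = -75 in the mount's frame), 12 above the desk. Each stop is 14 wide, top 18 above the desk, at y = +-30. Home: the box's front face lies against them.
- box: Loose grey button box (switches, keys, knobs on top), body 90 (x) x 70 (y) x 42 tall, 0.3 to 0.5 kg, on the mount plate between the guides, underside 6 above the desk. Origin: centre of the underside; x axis along the mount's x. Home: origin at x = -120 in the mount's frame; it starts 30 to 70 mm short. Slides with dry friction, a few N.
- box_back (a point): Centre of the box's plain rear (-x) face, the face to push, 70 wide x 42 tall; this point is 27 above the desk. Home: 165 before the stud axis.
- tongue (a point): Tip of the flat steel tongue, on its centre line, 88 mm ahead of the box's front (+x) face at underside level, 5 thick, 40 wide, with a 16 wide slot open at the tip. As the box goes home the slot passes round the stud, under the nut.
- nut_mid (a point): On the nut's axis half-way up the wings. x axis along the wings, z up; turns with the nut. Plain steel nut: two opposite flat wings, 64 tip to tip, 6 thick, 24 tall (12 below to 12 above this point, about 20 to 46 above the desk), hub radius 10, flange radius 14 below. Within 70 mm of the axis all else on the mount is lower than 19 above the desk, bar the stud.
- nut: The wing nut as a whole; its own frame does not turn with the wings. Origin on the axis at the flange's underside. It stays on the stud and sinks 3 mm a turn.
- wing (a joint): Turn of the wing nut, rad: grows as it is turned clockwise seen from above (tightening). At 0 the wings lie along the mount's x; tight against a firm stop at 5.6. Starts loose between 0.4 and 2.0. Light steady friction (0.045 N m, about 2 N at mid-wing); stays where it is left.
- driver: Bystander, loose: a small screwdriver, 160 long, lying flat (mm); origin at the middle of its underside.
- tin: Bystander, loose: an open aluminium tin, 52 diameter, 36 tall (mm); origin at the middle of its underside.
- foot: Bystander, loose: a spare round rubber foot, 28 diameter, 16 tall (mm); origin at the middle of its underside.
- mouse: Bystander, loose: a black computer mouse, 100 x 58 x 35 (mm); origin at the middle of its underside.
- mug: Bystander, loose: a white mug, 80 diameter, 90 tall (mm); origin at the middle of its underside.
- phone: Bystander, loose: a black phone lying flat, 150 x 75 x 8 (mm); origin at the middle of its underside.
Not all that is in view belongs to the job. There is more than one size of the box; the job needs the larger.

How it is judged:
On the way, in this order (a step that is already met when the one before it is completed fails the run):
1. the box is home against the end stops, the nut still loose (x of box in the frame of mount above -0.1235 m and y of box in the frame of mount between -0.006 and 0.006 m and angle between box's own z axis and vertical below 0.05 rad and value of joint wing below 5.2 rad), for 0.2 s.
2. the wing nut is tight (value of joint wing above 5.4 rad), for 0.2 s.
At the end, for the whole second after the job is handed in: The box stands flat on the mount within 3.5 mm of its home place against the end stops and at rest, and the wing nut is within 0.2 rad of its tight stop (x of box in the frame of mount above -0.1235 m and y of box in the frame of mount between -0.006 and 0.006 m and angle between box's own z axis and vertical below 0.05 rad and value of joint wing above 5.4 rad and linear speed of box below 0.01 m/s); the robot touches nothing.
It fails at once if the box is lifted (more than 8 mm) or tipped (height (world z) of box above 0.014 m or angle between box's own z axis and vertical above 0.2 rad).
It fails at once if the nut or a wing is pinched or straddled: the fingers touch it with the wing between them (contact force between the fingers and nut above 0.5 N and z of the grasp point in the frame of nut_mid below 0.024 m and y of the grasp point in the frame of nut_mid between -0.004 and 0.004 m).
It fails at once if a loose bystander is moved more than 30 mm (distance of any of driver, tin, foot, mouse, mug, phone from where it was at the start of the episode above 0.03 m).
It also fails if it takes over 51 s, if anything falls off the work surface, if the arm or the gripper's body presses on something with over 40 N, if the wrist force passes 120 N, or if a joint passes its speed limit or range.

### The arm

A 6-joint arm with a two-finger parallel gripper is mounted at the origin on the work surface. World frame = base frame: x ahead of the robot, y to its left, z up, the work surface at z = 0. Lengths are in m, angles in rad, forces in N, time in s.
With the tool pointing down it reaches from about 0.275 to 0.825 m from the base axis. Payload 5.2 kg.
Tool frame: the origin (TCP) lies on the centre line of the jaws, within the pads' length; the fingertips stand 22 mm ahead of it and the grasp point (between the pads) lies 3 mm ahead of it; z points along the fingers, x is the direction in which the jaws open and shut, and the axes are right-handed (so a half turn about z gives the same grasp; the last joint's range is limited). The gripper opens to 93 mm and grips with 3 to 60 N. Pads are 15 mm wide; open, the fingers measure 128 mm over their backs; the gripper's body (75 mm by 188 mm) begins 65 mm behind the grasp point.
Start: joints at [-1.484, 0.259, 1.535, -0, 1.348, -0.203], TCP at [0.157, -0.527, 0.241] pointing down, gripper open.
Joint ranges: [-3.14, 3.14], [-0.91, 2.08], [0.19, 2.58], [-1.22, 4.36], [0.22, 2.71], [-3.12, 3.12]. Speed limits (rad/s): [2.57, 2.57, 3.14, 3.14, 3.14, 3.14].

### API

Orientations are given as [roll, pitch, yaw] about the fixed x, y, z axes, in that order (R = Rz(yaw) Ry(pitch) Rx(roll)).
In Python, from plant import sensors, snapshot, bot, finder gives the robot as it stands.
- The arm moves only by the tool move_arm, never from a script. Its argument "moves" is a list that holds one entry, the list of rows, each a list of 5 numbers: the shift along the tool's x, y, z in cm, then the turn about the tool's z in degrees, then the opening, from 0 (shut) to 1 (fully open). A call has 1 to 8 rows; each row is the pose to reach, as a shift and turn from the pose commanded when the call began, along the tool's axes at that moment; what a row does not reach only later rows make up. A row lasts 1/12 s, in which the tool goes at most 41.7 mm and 7.16 degrees, less where a joint would pass 70% of its speed; a pose out of reach is approached as far as the arm can. A call with a gripper value outside its range is refused whole. The fingers move at their own pace and stop on an object; "newtons" is the grip in N (left out, the last holds). Time passes only in rows, so rows that repeat a pose let the fingers close. It gives the time, the measured TCP pose, the force and the opening at its end, in the units of the state.
- sensors.observe(): the state, without advancing time (a new reading comes with each control period).
- snapshot(name): name is "scene" or "top" or "wrist"; returns a dict with "color" (480x640x3 uint8, blue, green, red), "mtx" (3x3 intrinsics, pixels), "R" (3x3) and "t" (3): a world point X has camera coordinates R X + t. Camera axes: x right, y down, z forward; pixel columns grow to the right and rows downward; lengths in m; the calibration is good to about 2 mm. A picture is of the moment at which its call begins. There is no depth.
- bot.finish_job(): hands the job in, once; it reports no verdict.
Trained networks look in a picture, given as the dict that the camera call returned (one of the last four; its "shot" number tells which), for a name from the list of things; names that differ only in an ending like _2 or _b are one class to them, and where a whole thing is asked for, a point or a joint stands for the part that bears it (a point fixed in the world has none). Each returns a list of dicts, best first, with "p" (0 to 1); they miss things now and then, are a little off and sometimes report something else, mostly with a low value. They report only what shows in the picture. A call takes as long as a camera call. They do not tell look-alikes from the thing itself.
- finder.look_for(picture, thing): "extent" ([centre column, centre row, width, height] in pixels, round what is visible of it).
The state is a dict: "time": time; "joints": joint angles; "joint_velocities": joint speeds; "effort": joint torques, N m; "eef_pos": TCP position; "orientation": TCP orientation; "force": force on the tool from outside, world axes, zero at the start; "wrist_torque": the same for the moment, N m; "finger_gap": finger opening in m.
Only numpy, scipy, OpenCV 4.12 (cv2) and the standard library are available. Lean on these libraries where they do the work, as an engineer would, in place of code of your own. Each camera call takes 0.05 s, during which the arm holds its last target. There are 200 camera calls.

## Working session

There is one attempt and no reset: what is moved stays moved. The work goes in short steps, Python scripts to look and compute and a tool call to move; the robot and the scene stay as the last step left them, time stands still between calls to the robot, and variables do not carry over. Pictures are saved under pics/ and viewed, about 8 in all and at most 12, crops included, and the job is handed in when it is done.

Besides the shell and the picture viewer there is one more tool, called after "Request:" by a JSON object that holds its "api" and its "payload". move_arm: Moves the arm, as the interface text tells. Its arguments: {"type":"object","properties":{"moves":{"type":"array"},"newtons":{"type":"number"}},"required":["moves"]}

```bash
mkdir -p pics; cat > h.py <<'E'
import numpy as np, cv2
from plant import sensors, snapshot, bot, finder
def ray(s,u,v,z):
    d=s['R'].T@np.linalg.inv(s['mtx'])@np.array([u,v,1.]); c=-s['R'].T@np.array(s['t'])
    return c+d*(z-c[2])/d[2]
def proj(s,X):
    p=s['mtx']@(s['R']@np.array(X)+s['t']); return p[:2]/p[2]
E
python3 - <<'E'
from h import *
np.set_printoptions(precision=4,suppress=True)
o=sensors.observe();print(o['time'],o['eef_pos'],o['orientation'],o['finger_gap'])
for n in('scene','top'):
    s=snapshot(n);cv2.imwrite(f'pics/{n}0.png',s['color']);print(n,-s['R'].T@s['t'])
    for t in('mount','box','nut','tongue','driver','tin','foot','mouse','mug','phone'):
        for r in finder.look_for(s,t)[:2]:print(t,round(r['p'],2),np.round(r['extent']))
E
```

```text
0.0 [ 0.1571 -0.5265  0.2398] [-3.1413  0.0018 -1.281 ] 0.0933355632212689
scene [ 1.3251 -0.0103  0.8341]
mount 0.83 [314. 274. 127.  36.]
box 0.95 [311. 219.  29.  39.]
box 0.9 [308. 269.  76.  31.]
nut 0.49 [355. 264.  11.  22.]
tongue 0.7 [306. 265.  73.  32.]
tongue 0.64 [314. 220.  29.  39.]
driver 0.76 [316. 305.  70.  11.]
tin 0.84 [381. 307.  21.  25.]
tin 0.31 [316. 273. 130.  40.]
foot 0.41 [399. 271.  11.  13.]
foot 0.28 [312. 274. 128.  34.]
mouse 0.74 [147. 236.  34.  28.]
mug 0.69 [490. 235.  54.  51.]
phone 0.72 [457. 199.  34.  33.]
top [0.391  0.0747 1.2819]
mount 0.62 [336. 220. 136.  60.]
box 0.8 [331. 297.  26.  57.]
box 0.59 [344. 219.  80.  32.]
nut 0.7 [292. 212.   8.  21.]
tongue 0.92 [332. 301.  27.  58.]
tongue 0.72 [345. 221.  86.  38.]
tin 0.73 [280. 161.  20.  30.]
tin 0.44 [143. 326.  48.  66.]
foot 0.64 [345. 220.  79.  34.]
foot 0.62 [247. 211.  13.  12.]
mouse 0.67 [520. 294.  31.  48.]
mug 0.94 [140. 235.  52.  32.]
phone 0.6 [293. 214.  11.  25.]
phone 0.57 [144. 328.  43.  67.]
```

View pics/top0.png

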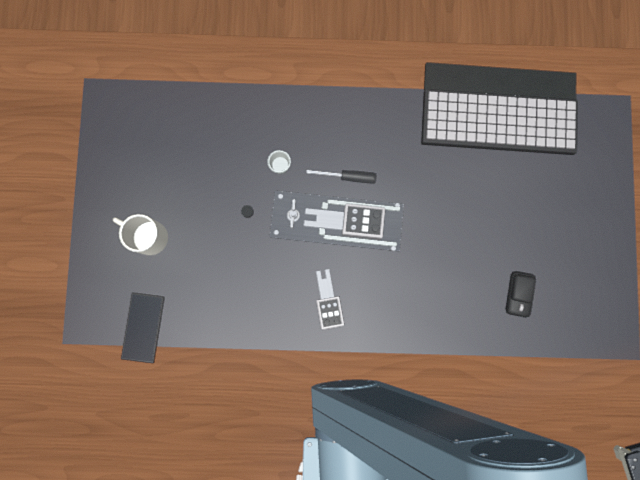

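View pics/scene0.png

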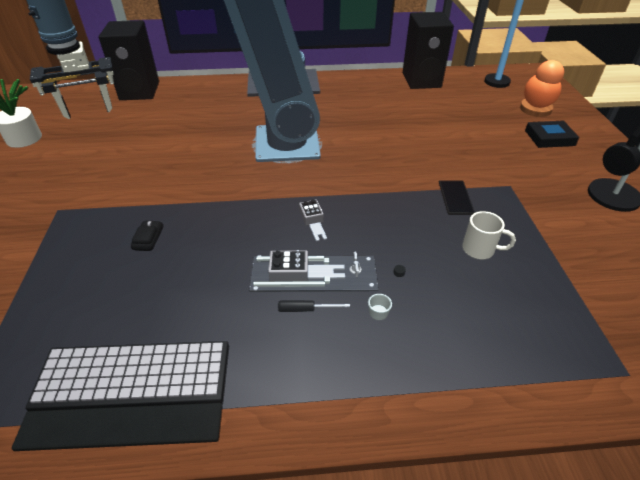

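The top view shows two box candidates. The one on the mount at about (364,221) is larger and sits between the guides. The loose one at (330,312) is smaller and off the mount. The mount's +x points left in the image, and the nut is at (292,213). I'll confirm this in a crop.

```bash
python3 - <<'E'
from h import *
np.set_printoptions(precision=4,suppress=True)
s=snapshot('top')
c=s['color'][180:260,260:415];cv2.imwrite('pics/crop1.png',cv2.resize(c,None,fx=5,fy=5,interpolation=cv2.INTER_CUBIC))
for n,u,v,z in(('nut',293,213,.04),('boxtop',364,221,.048),('decoy',330,312,.03),('foot',247,211,.016),('tin',280,161,.036)):print(n,ray(s,u,v,z))
E
```

```text
nut [0.5957 0.1405 0.04  ]
boxtop [ 0.5809 -0.0182  0.048 ]
decoy [0.3781 0.0518 0.03  ]
foot [0.6013 0.2467 0.016 ]
tin [0.7149 0.1742 0.036 ]
```

View pics/crop1.png

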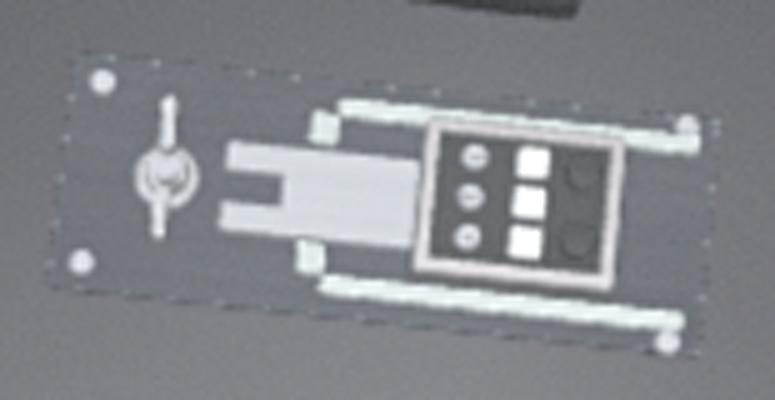

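The crop confirms it: the larger box sits between the guides on the mount, tongue towards the nut, and the wings lie roughly across the mount. Next is the geometry.

```bash
python3 - <<'E'
from h import *
np.set_printoptions(precision=4,suppress=True)
s=snapshot('top');f=lambda u,v,z:ray(s,260+u/5,180+v/5,z)
A,B,C,D=[f(u,v,.006) for u,v in((80,52),(50,290),(698,355),(720,120))]
print(A,B,C,D,[np.linalg.norm(p-q) for p,q in((A,B),(B,C),(C,D),(D,A))])
d=((A+B)-(C+D))[:2];d/=np.linalg.norm(d);print('yaw',np.degrees(np.arctan2(d[1],d[0])))
cen=(A+B+C+D)[:2]/4;stud=cen+d*.1;print('stud from plate',stud)
t1,t2=f(168,97,.045),f(158,238,.045);print('wings',t1,t2,(t1+t2)/2,np.linalg.norm(t1-t2))
n=np.array([-d[1],d[0]]);w=(t1-t2)[:2];print('wing ang cw from mount x deg',-np.degrees(np.arctan2(w@n,w@d))%180)
bk=(f(612,290,.048)+f(622,140,.048))/2;fr=(f(415,272,.048)+f(433,122,.048))/2
print('boxback',bk,(bk[:2]-stud)@d,(bk[:2]-stud)@n,'front',fr,(fr[:2]-stud)@d)
E
```

```text
[0.653  0.1833 0.006 ] [0.542  0.1929 0.006 ] [ 0.5204 -0.1041  0.006 ] [ 0.6297 -0.113   0.006 ] [np.float64(0.11145807379518255), np.float64(0.2977604598009802), np.float64(0.10966663824860245), np.float64(0.2972386999821668)]
yaw 85.67771946545169
stud from plate [0.5938 0.1395]
wings [0.6257 0.1399 0.045 ] [0.562  0.1422 0.045 ] [0.5938 0.1411 0.045 ] 0.0637701602034208
wing ang cw from mount x deg 87.74159983710561
boxback [ 0.5778 -0.0615  0.048 ] -0.20156334550746757 0.000841217545502964 front [0.5834 0.0245 0.048 ] -0.11538948518995192
```

Request:
{"api": "move_arm", "payload": {"moves": [[[-4,-7,1,-7,0],[-8,-14,2,-14,0],[-11,-20,3,-21,0],[-14.5,-26,4,-28,0],[-18,-33,5,-35,0],[-22,-39.5,6,-42,0],[-25.5,-46,7,-49,0],[-29,-52.3,9,-56,0]]], "newtons": 20}}

```text
time: 1.87
eef_pos: [0.3894, -0.2896, 0.1958]
orientation: [3.141, -0.001, -0.298]
force: [0.2, -0.9, 0.2]
finger_gap: 0.0447
```

Request:
{"api": "move_arm", "payload": {"moves": [[[12,-23,5,-12,0],[12,-23,5,-12,0],[12,-23,5,-12,0],[12,-23,5,-12,0],[12,-23,5,-12,0],[12,-23,5,-12,0],[12,-23,5,-12,0],[12,-23,5,-12,0]]]}}

```text
time: 2.53
eef_pos: [0.5729, -0.1045, 0.1444]
orientation: [-3.141, 0.001, -0.09]
force: [-0.8, -0.5, 0.2]
finger_gap: 0.0005
```

```bash
cat >> h.py <<'E'
stud=np.array([.5938,.1405]);a=np.radians(85.68);d=np.array([np.cos(a),np.sin(a)]);n=np.array([-d[1],d[0]])
def st():
    o=sensors.observe();p=np.array(o['eef_pos']);y=o['orientation'][2]
    tx=np.array([np.cos(y),np.sin(y)]);ty=np.array([np.sin(y),-np.cos(y)])
    print('t',round(o['time'],2),'p',p.round(4),'yaw',round(np.degrees(y),1),'mount',((p[:2]-stud)@d).round(4),((p[:2]-stud)@n).round(4),'F',np.round(o['force'],1),'j6',round(o['joints'][5],2),'gap',round(o['finger_gap'],4))
    return p,y,tx,ty
def to(X):
    p,y,tx,ty=st();e=np.array(X[:2])-p[:2];print('tool cm',100*e@tx,100*e@ty,100*(p[2]-X[2]))
E
python3 -c "
from h import *
to([*(stud-.24*d),.043])
s=snapshot('wrist');cv2.imwrite('pics/w1.png',s['color'])"
```

```text
t 2.53 p [ 0.5729 -0.1045  0.1444] yaw -5.1 mount -0.2459 0.0024 F [-0.8 -0.5  0.2] j6 -0.28 gap 0.0005
tool cm 0.2316424042294058 -0.5935392206366883 10.143708708106123
```

View pics/w1.png

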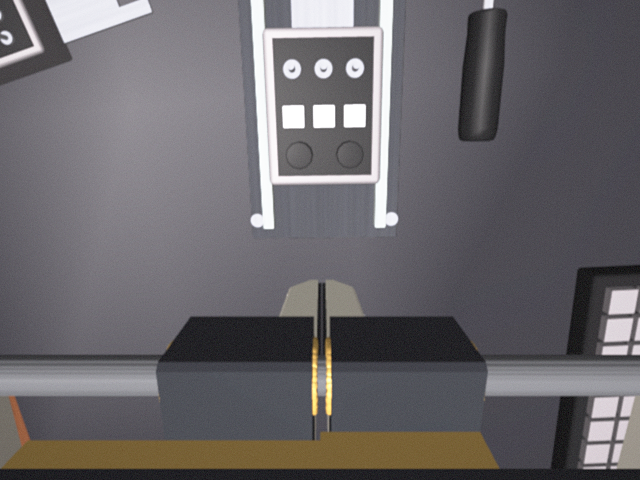

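The wrist view shows the box centred ahead of the closed fingers, with its rear edge at about row 183. I'll descend and then push.

Request:
{"api": "move_arm", "payload": {"moves": [[[0.2,0,4,0.5,0],[0.2,0,7,0.5,0],[0.2,0,9,0.5,0],[0.2,0,10.2,0.5,0],[0.2,-1,10.2,0.5,0],[0.2,-2,10.2,0.5,0],[0.2,-2.7,10.2,0.5,0],[0.2,-3.4,10.2,0.5,0]]]}}

```text
time: 3.25
eef_pos: [0.5774, -0.0734, 0.0452]
orientation: [3.141, -0.003, -0.103]
force: [0.9, -0.5, -0.8]
finger_gap: 0.0007
```

Request:
{"api": "move_arm", "payload": {"moves": [[[0,-0.5,0,0,0],[0,-1.0,0,0,0],[0,-1.5,0,0,0],[0,-2.0,0,0,0],[0,-2.5,0,0,0],[0,-3.0,0,0,0],[0,-3.3,0,0,0],[0,-3.5,0,0,0]]]}}

```text
time: 3.92
eef_pos: [0.5811, -0.0402, 0.0451]
orientation: [3.139, -0.003, -0.102]
force: [-2.2, -8.2, 7.9]
finger_gap: 0.0008
```

```bash
python3 -c "
from h import *
st()"
```

```text
t 3.92 p [ 0.5811 -0.0402  0.0451] yaw -5.8 mount -0.1811 -0.0009 F [-2.2 -8.2  7.9] j6 -0.16 gap 0.0008
```

Request:
{"api": "move_arm", "payload": {"moves": [[[0,-0.4,0,1,0],[0,-0.7,0,1,0],[0,-0.8,0,1,0],[0,-0.9,0,1,0],[0,-1.0,0,1,0],[0,-1.0,0,1,0]]]}}

```text
time: 4.42
eef_pos: [0.582, -0.0314, 0.0451]
orientation: [3.137, -0.002, -0.119]
force: [-3.1, -10.4, 7.0]
finger_gap: 0.0007
```

```bash
python3 -c "
from h import *
st()"
```

```text
t 4.42 p [ 0.582  -0.0314  0.0451] yaw -6.8 mount -0.1723 -0.0011 F [ -3.1 -10.4   7. ] j6 -0.12 gap 0.0007
```

Request:
{"api": "move_arm", "payload": {"moves": [[[0,-0.2,0,-2.5,0],[0,-0.4,0,-2.5,0],[0,-0.5,0,-2.5,0],[0,-0.6,0,-2.5,0]]]}}

```text
time: 4.75
eef_pos: [0.5826, -0.0307, 0.0452]
orientation: [3.129, -0.002, -0.075]
force: [-6.0, -33.4, 5.7]
finger_gap: 0.0006
```

```bash
python3 -c "
from h import *
st()
s=snapshot('top');c=s['color'][180:260,260:415];cv2.imwrite('pics/crop2.png',cv2.resize(c,None,fx=5,fy=5,interpolation=cv2.INTER_CUBIC))"
```

```text
t 4.75 p [ 0.5826 -0.0307  0.0452] yaw -4.3 mount -0.1716 -0.0017 F [ -6.  -33.4   5.7] j6 -0.15 gap 0.0006
```

View pics/crop2.png

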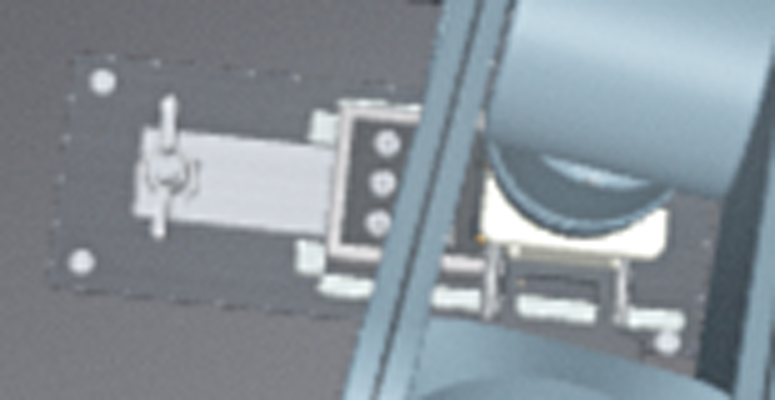

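The box is home: its front face is on the stops (crop column about 330), the tongue is round the stud, and the push stalled at 33 N. Next I retreat, lift, go over to the nut and pre-turn the wrist.

Request:
{"api": "move_arm", "payload": {"moves": [[[0,1,0,0,0],[0,2,0,0,0],[0,2,-4,-7,0],[0,2,-8,-14,0],[0,0,-10,-21,0],[1,-4,-10,-28,0],[2,-8,-10,-35,0],[3,-12,-10,-42,0]]]}}

```text
time: 5.47
eef_pos: [0.6216, 0.096, 0.1447]
orientation: [3.141, -0.002, 0.661]
force: [1.1, -0.6, 0.3]
finger_gap: 0.0003
```

Request:
{"api": "move_arm", "payload": {"moves": [[[0,0,0,-7,0],[0,0,0,-14,0],[0,0,0,-21,0],[0,0,0,-28,0],[0,0,0,-35,0],[0,0,0,-42,0],[0,0,0,-49,0],[0,0,0,-56,0]]]}}

```text
time: 6.13
eef_pos: [0.6208, 0.0952, 0.1434]
orientation: [-3.141, -0.001, 1.64]
force: [-0.1, -0.1, 0.5]
finger_gap: 0.0005
```

Request:
{"api": "move_arm", "payload": {"moves": [[[0,0,0,-7,0],[0,0,0,-14,0],[0,0,0,-21,0],[0,0,0,-28,0],[0,0,0,-35,0],[0,0,0,-42,0],[0,0,0,-49,0],[0,0,0,-56,0]]]}}

```text
time: 6.8
eef_pos: [0.6208, 0.0951, 0.1434]
orientation: [3.141, -0.001, 2.618]
force: [-0.3, -0.1, 0.0]
finger_gap: 0.0009
```

```bash
python3 -c "
from h import *
to([.6224,.1575,.046])"
```

```text
t 6.8 p [0.6208 0.0951 0.1434] yaw 150.0 mount -0.0432 -0.0303 F [-0.3 -0.1  0. ] j6 -2.64 gap 0.0009
tool cm 2.9818044574018727 5.484987137070898 9.74248768273175
```

Request:
{"api": "move_arm", "payload": {"moves": [[[1.6,3,0,-5,0],[3.2,5.8,0,-10,0],[3.2,5.8,0,-15,0],[3.2,5.8,3,-15,0],[3.2,5.8,4,-15,0],[3.2,5.8,4,-15,0]]]}}

```text
time: 7.3
eef_pos: [0.62, 0.1609, 0.1]
orientation: [-3.14, -0.007, 2.873]
force: [-0.6, -0.3, -0.2]
finger_gap: 0.0003
```

```bash
python3 -c "
from h import *
to([.6225,.1615,.046])
s=snapshot('scene');c=s['color'][200:320,290:450];cv2.imwrite('pics/s2.png',cv2.resize(c,None,fx=5,fy=5,interpolation=cv2.INTER_CUBIC))"
```

```text
t 7.3 p [0.62   0.1609 0.1   ] yaw 164.6 mount 0.0223 -0.0245 F [-0.6 -0.3 -0.2] j6 -2.79 gap 0.0003
tool cm -0.22901542582157955 0.12666355221946615 5.403366232633925
```

View pics/s2.png

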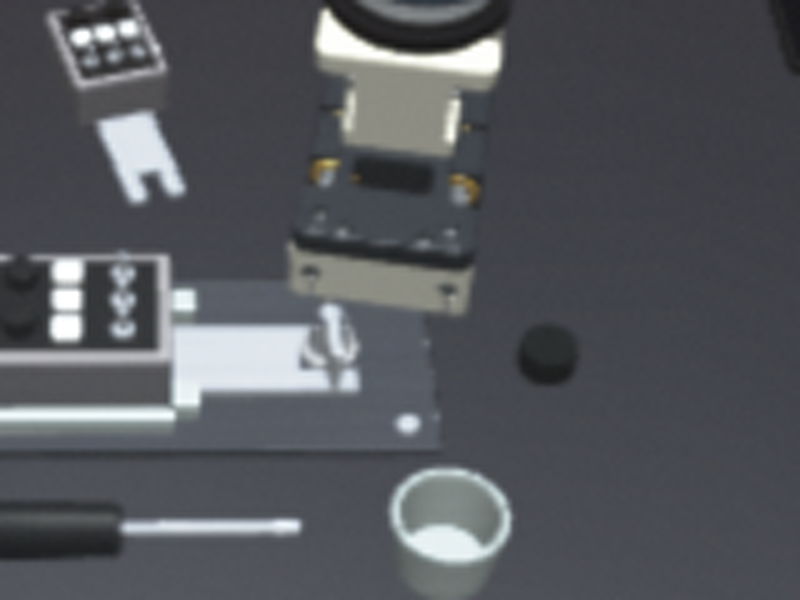

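Request:
{"api": "move_arm", "payload": {"moves": [[[-0.2,0.2,2,-5,0],[-0.2,0.2,4,-7,0],[-0.2,0.2,5.4,-7,0],[-0.2,0.2,5.4,-7,0]]]}}

```text
time: 7.68
eef_pos: [0.6237, 0.1614, 0.0474]
orientation: [-3.141, -0.005, 2.994]
force: [-1.1, -0.1, 0.1]
finger_gap: 0.0007
```

```bash
cat > orb.py <<'E'
from h import *
import sys
R=.030;step=float(sys.argv[1]) if len(sys.argv)>1 else 7;N=int(sys.argv[2]) if len(sys.argv)>2 else 8
p,y,tx,ty=st();r=p[:2]-stud
th=np.degrees(-np.arctan2(r@n,r@d));print('finger polar cw',th%360,'radius',np.hypot(*r), 'offcm z',100*(p[2]-.046))
for k in range(1,N+1):
    b=np.radians(th+step*k);q=stud+R*(np.cos(b)*d-np.sin(b)*n);e=100*(q-p[:2])
    print([round(e@tx,1),round(e@ty,1),round(100*(p[2]-.046),1),step*k,0])
E
python3 orb.py
```

```text
t 7.68 p [0.6237 0.1614 0.0474] yaw 171.5 mount 0.0231 -0.0282 F [-1.1 -0.1  0.1] j6 -2.91 gap 0.0007
finger polar cw 50.69509252389297 radius 0.036471020186020886 offcm z 0.1406742946435377
[np.float64(0.2), np.float64(-0.7), np.float64(0.1), 7, 0]
[np.float64(0.0), np.float64(-1.0), np.float64(0.1), 14, 0]
[np.float64(-0.1), np.float64(-1.4), np.float64(0.1), 21, 0]
[np.float64(-0.2), np.float64(-1.7), np.float64(0.1), 28, 0]
[np.float64(-0.3), np.float64(-2.1), np.float64(0.1), 35, 0]
[np.float64(-0.4), np.float64(-2.4), np.float64(0.1), 42, 0]
[np.float64(-0.3), np.float64(-2.8), np.float64(0.1), 49, 0]
[np.float64(-0.3), np.float64(-3.2), np.float64(0.1), 56, 0]
```

Request:
{"api": "move_arm", "payload": {"moves": [[[0.2,-0.7,0.1,0,0],[0.0,-1.0,0.1,0,0],[-0.1,-1.4,0.1,5,0],[-0.2,-1.7,0.1,12,0],[-0.3,-2.1,0.1,19,0],[-0.4,-2.4,0.1,26,0],[-0.3,-2.8,0.1,33,0],[-0.3,-3.2,0.1,40,0]]]}}

```text
time: 8.35
eef_pos: [0.6248, 0.1297, 0.0505]
orientation: [3.138, 0.002, 2.29]
force: [0.4, 3.7, -0.5]
finger_gap: 0.0006
```

```bash
python3 orb.py
```

```text
t 8.35 p [0.6248 0.1297 0.0505] yaw 131.2 mount -0.0084 -0.0317 F [ 0.4  3.7 -0.5] j6 -2.26 gap 0.0006
finger polar cw 104.86039619856135 radius 0.03284213151980719 offcm z 0.45402983596563723
[np.float64(0.1), np.float64(-0.5), np.float64(0.5), 7, 0]
[np.float64(-0.0), np.float64(-0.8), np.float64(0.5), 14, 0]
[np.float64(-0.1), np.float64(-1.2), np.float64(0.5), 21, 0]
[np.float64(-0.1), np.float64(-1.5), np.float64(0.5), 28, 0]
[np.float64(-0.1), np.float64(-1.9), np.float64(0.5), 35, 0]
[np.float64(-0.1), np.float64(-2.3), np.float64(0.5), 42, 0]
[np.float64(0.0), np.float64(-2.6), np.float64(0.5), 49, 0]
[np.float64(0.2), np.float64(-3.0), np.float64(0.5), 56, 0]
```

Request:
{"api": "move_arm", "payload": {"moves": [[[0.1,-0.5,0.2,7,0],[0.0,-0.8,0.3,14,0],[-0.1,-1.2,0.4,21,0],[-0.1,-1.5,0.4,28,0],[-0.1,-1.9,0.4,35,0],[-0.1,-2.3,0.4,42,0],[0,-2.6,0.4,49,0],[0.2,-3.0,0.4,56,0]]]}}

```text
time: 9.02
eef_pos: [0.6029, 0.11, 0.0475]
orientation: [3.134, -0.001, 1.313]
force: [1.8, -2.4, 1.4]
finger_gap: 0.0003
```

```bash
python3 orb.py
```

```text
t 9.02 p [0.6029 0.11   0.0475] yaw 75.2 mount -0.0297 -0.0113 F [ 1.8 -2.4  1.4] j6 -1.31 gap 0.0003
finger polar cw 159.11742514266928 radius 0.03177041477771732 offcm z 0.15307426239952182
[np.float64(-0.0), np.float64(-0.4), np.float64(0.2), 7, 0]
[np.float64(-0.2), np.float64(-0.8), np.float64(0.2), 14, 0]
[np.float64(-0.2), np.float64(-1.1), np.float64(0.2), 21, 0]
[np.float64(-0.3), np.float64(-1.5), np.float64(0.2), 28, 0]
[np.float64(-0.3), np.float64(-1.8), np.float64(0.2), 35, 0]
[np.float64(-0.2), np.float64(-2.2), np.float64(0.2), 42, 0]
[np.float64(-0.1), np.float64(-2.6), np.float64(0.2), 49, 0]
[np.float64(-0.0), np.float64(-2.9), np.float64(0.2), 56, 0]
```

Request:
{"api": "move_arm", "payload": {"moves": [[[-0.1,-0.4,0.1,4,0],[-0.2,-0.8,0.2,9,0],[-0.3,-1.1,0.2,14,0],[-0.4,-1.5,0.2,21,0],[-0.4,-1.9,0.2,28,0],[-0.3,-2.3,0.2,35,0],[-0.2,-2.7,0.2,42,0],[-0.1,-3.0,0.2,49,0]]]}}

```text
time: 9.68
eef_pos: [0.5729, 0.1171, 0.0451]
orientation: [3.139, -0.005, 0.457]
force: [1.8, -0.7, -0.1]
finger_gap: 0.0007
```

```bash
python3 orb.py
```

```text
t 9.68 p [0.5729 0.1171 0.0451] yaw 26.2 mount -0.0249 0.0191 F [ 1.8 -0.7 -0.1] j6 -0.45 gap 0.0007
finger polar cw 217.47825955090389 radius 0.03142686312728811 offcm z -0.08636503155420583
[np.float64(0.0), np.float64(-0.4), np.float64(-0.1), 7, 0]
[np.float64(-0.1), np.float64(-0.8), np.float64(-0.1), 14, 0]
[np.float64(-0.1), np.float64(-1.1), np.float64(-0.1), 21, 0]
[np.float64(-0.1), np.float64(-1.5), np.float64(-0.1), 28, 0]
[np.float64(-0.0), np.float64(-1.9), np.float64(-0.1), 35, 0]
[np.float64(0.1), np.float64(-2.2), np.float64(-0.1), 42, 0]
[np.float64(0.2), np.float64(-2.5), np.float64(-0.1), 49, 0]
[np.float64(0.4), np.float64(-2.9), np.float64(-0.1), 56, 0]
```

Request:
{"api": "move_arm", "payload": {"moves": [[[0,-0.4,0,7,0],[-0.1,-0.8,0,14,0],[-0.1,-1.1,0,21,0],[-0.1,-1.5,0,28,0],[-0.1,-1.9,0,35,0],[0,-2.2,0,42,0],[0.2,-2.5,0,49,0],[0.4,-2.9,0,56,0]]]}}

```text
time: 10.35
eef_pos: [0.5612, 0.1448, 0.0444]
orientation: [3.141, -0.001, -0.52]
force: [-2.3, -1.6, 1.8]
finger_gap: 0.0005
```

```bash
python3 orb.py 5
```

```text
t 10.35 p [0.5612 0.1448 0.0444] yaw -29.8 mount 0.0018 0.0328 F [-2.3 -1.6  1.8] j6 0.58 gap 0.0005
finger polar cw 273.1454386321973 radius 0.03287794974596463 offcm z -0.16391183558292846
[np.float64(0.2), np.float64(-0.4), np.float64(-0.2), 5.0, 0]
[np.float64(0.1), np.float64(-0.6), np.float64(-0.2), 10.0, 0]
[np.float64(0.1), np.float64(-0.9), np.float64(-0.2), 15.0, 0]
[np.float64(0.0), np.float64(-1.1), np.float64(-0.2), 20.0, 0]
[np.float64(0.0), np.float64(-1.4), np.float64(-0.2), 25.0, 0]
[np.float64(0.1), np.float64(-1.6), np.float64(-0.2), 30.0, 0]
[np.float64(0.1), np.float64(-1.9), np.float64(-0.2), 35.0, 0]
[np.float64(0.2), np.float64(-2.2), np.float64(-0.2), 40.0, 0]
```

Request:
{"api": "move_arm", "payload": {"moves": [[[0.1,-0.3,-0.1,5,0],[0.1,-0.6,-0.1,10,0],[0,-0.9,-0.1,15,0],[0,-1.1,-0.1,20,0],[0,-1.3,-0.1,22,0]]]}}

```text
time: 10.77
eef_pos: [0.5675, 0.1565, 0.0449]
orientation: [-3.141, -0.0, -0.902]
force: [-1.3, -0.3, -0.4]
finger_gap: 0.0004
```

```bash
python3 orb.py 3
```

```text
t 10.77 p [0.5675 0.1565 0.0449] yaw -51.7 mount 0.0139 0.0274 F [-1.3 -0.3 -0.4] j6 0.98 gap 0.0004
finger polar cw 296.93541307959816 radius 0.030780650973582065 offcm z -0.10621145827219569
[np.float64(0.0), np.float64(-0.2), np.float64(-0.1), 3.0, 0]
[np.float64(-0.0), np.float64(-0.3), np.float64(-0.1), 6.0, 0]
[np.float64(-0.1), np.float64(-0.5), np.float64(-0.1), 9.0, 0]
[np.float64(-0.1), np.float64(-0.6), np.float64(-0.1), 12.0, 0]
[np.float64(-0.1), np.float64(-0.8), np.float64(-0.1), 15.0, 0]
[np.float64(-0.1), np.float64(-0.9), np.float64(-0.1), 18.0, 0]
[np.float64(-0.1), np.float64(-1.1), np.float64(-0.1), 21.0, 0]
[np.float64(-0.1), np.float64(-1.3), np.float64(-0.1), 24.0, 0]
```

Request:
{"api": "move_arm", "payload": {"moves": [[[0,-0.2,0,0,0],[0,-0.4,0,2,0],[0,-0.5,0,4,0],[0,-0.6,0,6,0],[0,-0.7,0,6,0]]]}}

```text
time: 11.18
eef_pos: [0.5693, 0.1594, 0.0442]
orientation: [3.133, 0.002, -1.002]
force: [-13.6, -7.9, 10.0]
finger_gap: 0.0006
```

```bash
python3 orb.py 3
```

```text
t 11.18 p [0.5693 0.1594 0.0442] yaw -57.4 mount 0.017 0.0259 F [-13.6  -7.9  10. ] j6 1.09 gap 0.0006
finger polar cw 303.3129029536001 radius 0.030970086255890945 offcm z -0.17661648235492294
[np.float64(0.0), np.float64(-0.2), np.float64(-0.2), 3.0, 0]
[np.float64(0.0), np.float64(-0.3), np.float64(-0.2), 6.0, 0]
[np.float64(-0.0), np.float64(-0.5), np.float64(-0.2), 9.0, 0]
[np.float64(-0.1), np.float64(-0.6), np.float64(-0.2), 12.0, 0]
[np.float64(-0.1), np.float64(-0.8), np.float64(-0.2), 15.0, 0]
[np.float64(-0.1), np.float64(-1.0), np.float64(-0.2), 18.0, 0]
[np.float64(-0.1), np.float64(-1.1), np.float64(-0.2), 21.0, 0]
[np.float64(-0.1), np.float64(-1.3), np.float64(-0.2), 24.0, 0]
```

Firm stop at the expected angle, with the force jumping from 1 N to 16 N. I'll hold briefly, back away and lift.

Request:
{"api": "move_arm", "payload": {"moves": [[[0,-0.1,0,0,0],[0,-0.1,0,0,0],[0,-0.1,0,0,0],[0,0.8,0,0,0],[0,1.8,0,0,0],[0,2,-4,0,0],[0,2,-8,0,0],[0,2,-11,0,0]]]}}

```text
time: 11.85
eef_pos: [0.5574, 0.1502, 0.1575]
orientation: [-3.137, -0.002, -1.001]
force: [1.6, 0.0, 0.5]
finger_gap: 0.0005
```

Request:
{"api": "move_arm", "payload": {"moves": [[[0,4,-1,0,0],[0,8,-2,0,0],[0,12,-3,0,0],[0,16,-3,0,0],[0,20,-3,0,0],[0,20,-3,0,0],[0,20,-3,0,0]]]}}

```text
time: 12.43
eef_pos: [0.3872, 0.0418, 0.1849]
orientation: [-3.139, -0.003, -1.004]
force: [-0.3, -0.6, 0.6]
finger_gap: 0.0005
```

```bash
python3 -c "
from h import *
st()
s=snapshot('top');c=s['color'][180:260,260:415];cv2.imwrite('pics/crop3.png',cv2.resize(c,None,fx=5,fy=5,interpolation=cv2.INTER_CUBIC))"
```

```text
t 12.43 p [0.3872 0.0418 0.1849] yaw -57.5 mount -0.114 0.1986 F [-0.3 -0.6  0.6] j6 0.82 gap 0.0005
```

View pics/crop3.png

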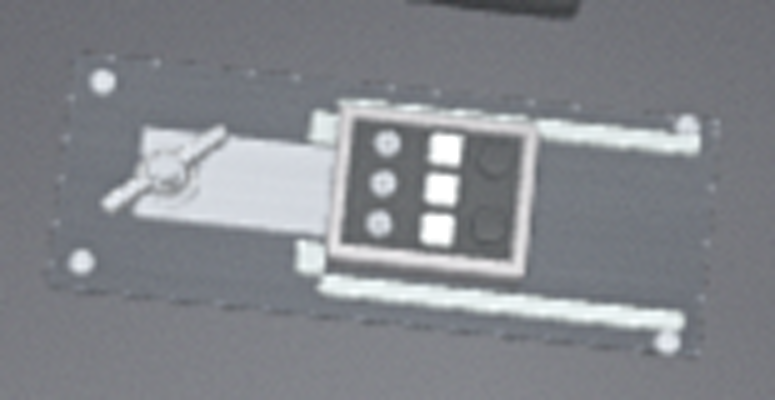

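The crop shows the wings running from (107,205) to (225,130) and the box against the stops. I'll check both numerically.

```bash
python3 - <<'E'
from h import *
s=snapshot('top');f=lambda u,v,z:ray(s,260+u/5,180+v/5,z)[:2]
w=f(107,205,.043)-f(225,130,.043);print('len',np.hypot(*w),'rad',np.radians(-np.degrees(np.arctan2(w@n,w@d))%180)+np.pi)
bk=(f(523,275,.048)+f(536,124,.048))/2-stud;fr=(f(329,256,.048)+f(348,107,.048))/2-stud
print('back',bk@d,'front',fr@d,'y',(bk+fr)@n/2)
E
```

```text
len 0.06248183629702697 rad 5.605461663384554
back -0.16321217350786524 front -0.07789748923687731 y -0.001741982343181592
```

```bash
python3 -c "
from h import *
bot.finish_job();st()"
```

```text
the job is handed in; nothing more can be done
the job is handed in; nothing more can be done
```

The box is home against both end stops and the wing nut is tight. I handed the job in at about 12.5 s on the robot's clock; no verdict was reported.

- **Box:** I pushed it about 40 mm along the mount with the closed fingertips, until it stalled against the stops at 33 N. The last top picture puts its centre at x = -0.1206 m (home is -0.120 m) and y about -1.7 mm.
- **Nut:** I turned it clockwise with the shut fingertips pressing on one wing only, in one continuous sweep of several moves rather than separate strokes. It met a firm stop, where the force rose from about 1 N to 16 N. The last top picture puts the wing at 5.61 rad, against a stop at 5.6.
- **Clearance:** The arm finished about 20 cm clear at z = 0.185 m, with wrist force at noise level (under 1 N). I never touched the other items by intent, but I did not measure their positions again at the end.

The checks agreed with each other. My wing and box readings come from pixels I picked by eye: the edges read the box 85 mm long instead of 90, so its position is good to a few millimetres.

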